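# Gauge the blind bore of a cone filter and set the reading

### The arm

A 6-joint arm with a two-finger parallel gripper is mounted at the origin on the work surface. World frame = base frame: x ahead of the robot, y to its left, z up, the work surface at z = 0. Lengths are in mm, angles in degrees, forces in N, time in s.
With the tool pointing down it reaches from about 350 to 850 mm from the base axis. Payload 8.1 kg.
Tool frame: the origin (TCP) lies at the very end of the fingers, on their centre line; the grasp point (between the pads) lies r.tcp_to_grasp behind it (r.tcp_to_grasp is the distance from the TCP to the grasp point, in mm); z points along the fingers, y is the line along which they close (so a half turn about z gives the same grasp; the last joint's range is limited). The gripper opens to 85 mm and grips with 20 to 120 N. Pads are 22 mm wide; open, the fingers measure 114 mm over their backs; the gripper's body (76 mm by 85 mm) begins 54 mm behind the grasp point. The pads swing forward as they close: fully open they stand 13 mm farther back than shut.
Start: joints at [-69.637, 7.471, 85.268, -0, 87.261, -4.893], TCP at [256.018, -542.642, 231.292] pointing down, gripper open.
Joint ranges: [-169.43, 169.43], [-51.17, 129.36], [1.28, 143.12], [-76.62, 256.62], [0, 156.53], [-152.29, 152.29]. Speed limits (degrees/s): [136.94, 136.94, 159.86, 180, 180, 180].

### API

Orientations are given as [roll, pitch, yaw] about the fixed x, y, z axes, in that order (R = Rz(yaw) Ry(pitch) Rx(roll)).
In Python, from bench import r gives the robot as it stands.
- The arm moves only by the shell command python3 -m handwheel 'ROWS' [OPENING] [FORCE]. ROWS is JSON, a list of rows, each a list of 4 numbers: the shift along the tool's x, y, z in m, then the turn about the tool's z in degrees. A call has 1 to 10 rows; each row shifts and turns the commanded pose from where the row before left it, along the tool's axes as they then stand; what a row does not reach is not made up. A row lasts 1/10 s, in which the tool goes at most 50 mm and 8.59 degrees, less where a joint would pass 70% of its speed; a pose out of reach is approached as far as the arm can. A call is refused whole if a number of a shift passes 0.05 or a number of a turn 8.59, either way. A call with a gripper value outside its range is refused whole. OPENING is the finger opening in m, from 0 to 0.0854, set as the call begins (- or left out, the last holds). The fingers move at their own pace and stop on an object; FORCE is the grip in N (left out, the last holds). Time passes only in rows, so rows that do not move let the fingers close. It gives the time, the measured TCP pose, the force, the opening and the grip force at its end, in the units of the state.
- r.sense(): the state, without advancing time (a new reading comes with each control period).
- r.snapshot(name): name is "scene" or "top"; returns the picture (384x512x3 uint8, red, green, blue); there is no depth.
- r.camera_params(name): a dict with "fx", "fy", "cx", "cy" (pixels), "D" ([k1, k2, p1, p2, k3] as OpenCV has them; the pictures are not rectified), "R" (3x3) and "t" (3): a world point X has camera coordinates R X + t. Camera axes: x right, y down, z forward; pixel columns grow to the right and rows downward; lengths in mm; the calibration is good to about 2 mm. A picture is of the moment at which its call begins. camera_params takes no time and is no camera call.
- r.hand_in(): hands the job in; it is judged then, once.
The state is a dict: "time": time; "joint_pos": joint angles; "qd": joint speeds; "joint_efforts": joint torques, N m; "tool_pos": TCP position; "tcp_rot": TCP orientation; "ft_force": force on the tool from outside, world axes, zero at the start; "wrist_torque": the same for the moment, N m; "finger_gap": finger opening in mm; "grip_force": force on a finger pad.
Only numpy, scipy, OpenCV 4.12 (cv2) and the standard library are available. Lean on these libraries where they do the work, as an engineer would, in place of code of your own. Each camera call takes 0.05 s, during which the arm holds its last target. There are 200 camera calls.

### The job

Take the depth rod from its stand and slide it down the bore in the top of the cone filter, past the rubber lips, until it bottoms on the end of the bore; the end is thin plastic, so never load the rod or the filter with more than about 20 N. Leave the rod standing there, read how much of it stands out above the mouth of the bore (head included) and slide the marker on the scale to that same length. Leave everything else where it stands.

Things in the scene. Friction and masses are not known exactly. Their poses are not given: they have to be found in the camera images.
- rod_grip (a point): centre of the head of the depth rod, a loose steel rod 130 mm long in all and 12 mm thick with a tapered nose (7 mm across at the tip, full 6 mm up); its top 18 mm are a round head 18 mm across, by which it is held. Dark rings every 10 mm from the top. It starts upright in its stand, head up, in a hole 14 mm wide and 30 mm deep. This point is 9 mm below the top, 121 mm above the tip
- rod_top (a point): centre of the flat top end of the depth rod
- rod: the same depth rod, 0.1 to 0.2 kg; origin at the centre of its lower end (the tip), z along the rod up to the head
- stand: fixed wooden block 60 x 56 mm, 40 mm high, with the hole that holds the rod at the start; origin at the centre of its underside
- bore_mouth (a point): centre of the mouth, z up, 100 mm above the worktop, of an upright blind bore 14 mm across in the filter's top. From 18 mm down two sprung rubber lips drag on the rod with a steady 3 to 7 N: it does not sink by its weight and stays where it is left. The hard end lies an unknown 45 to 80 mm below the mouth (not given by any pose), so that 50 to 85 mm of the rod stand out when it is home
- filter: pleated paper cone filter standing wide end down, clamped fast to the worktop, 100 mm high, 132 mm across at its foot and 60 mm at its top cap; in its middle a grey end boss, 42 mm across, with the bore. Origin at the centre of its underside
- marker_base: fixed aluminium track 40 mm wide, 170 mm long, 14 mm high, with a white scale strip 32 mm wide along its -x side; origin at the centre of its underside, y along the track towards higher readings. Scale ticks every 5 mm, longer every 10 mm, longest at 0, 50 and 100 mm; the zero tick lies 60 mm to the -y side of the origin
- marker (a joint): reading of the sliding marker: distance in m of its pointer (at the marker's centre) from the zero tick, 0 to 0.12, growing towards +y of the track; it moves with about 1.5 N and stays where it is left. 0.065 m is a reading of 65 mm
- marker_grip (a point): centre of the marker: an upright grey block 20 mm along the track, 28 mm across it, 40 mm high; its underside is 14.5 mm and its top 54.5 mm above the worktop, this point 39.5 mm above it; a thin steel pointer lies over the scale strip
- canister: red dust canister, upright cylinder, 116 mm across, 175 mm tall; origin at the centre of its underside; loose, to be left alone
- scraper: stainless spoon-shaped scraper lying flat, 180 mm long, 52 mm wide at the bowl; origin below its middle, x along its length towards the bowl; loose, to be left alone
- brush: compact nylon brush with a grey handle lying flat, 170 mm long, 42 mm wide; origin below its middle, x along its length towards the bristles; loose, to be left alone
- jar: glass jar, 60 mm across, 85 mm tall; origin at the centre of its underside; loose, to be left alone
- mug: white mug, 80 mm across, 90 mm tall; origin at the centre of its underside; loose, to be left alone
- gasket: flat black rubber ring, 56 mm across, 8 mm high; origin at the centre of its underside; loose, to be left alone
Not all that is in view belongs to the job. Of the things shaped like the rod, the bare steel one is meant.

How it is judged:
By the outcome, as a careful person would: the job done as asked, in the order asked, and still so for the second after the job is handed in, with the robot touching nothing.
It also fails if it takes over 61 s, if anything falls off the work surface, if the arm or the gripper's body presses on something with over 40 N, if the wrist force passes 120 N, or if a joint passes its speed limit or range.

## Working session

There is one attempt and no reset: what is moved stays moved. The work goes in short steps, Python scripts to look and compute and a shell command to move; the robot and the scene stay as the last step left them, time stands still between calls to the robot, and variables do not carry over. Pictures are saved under pics/ and viewed, at most 10 in all, crops included, and the job is handed in when it is done.

```bash
mkdir -p pics; python3 - <<'E'
from bench import r
import cv2
for n in("scene","top"):
    im=r.snapshot(n); cv2.imwrite(f"pics/{n}0.png",cv2.resize(im[:,:,::-1],(800,600),interpolation=cv2.INTER_CUBIC)); cv2.imwrite(f"{n}_raw.png",im[:,:,::-1])
    print(n,r.camera_params(n))
s=r.sense();print(s,r.tcp_to_grasp)
E
```

```text
scene {'fx': 459.8739106226643, 'fy': 459.8739106226643, 'cx': 255.64597135098856, 'cy': 191.79575557941791, 'D': array([-0.00525489,  0.        ,  0.        ,  0.        ,  0.        ]), 'R': array([[-0.17626156,  0.98431916,  0.0069031 ],
       [ 0.70785305,  0.13162189, -0.69398828],
       [-0.68401456, -0.11743708, -0.71995321]]), 't': array([ 106.16884475, -313.16752252, 1556.03802192])}
top {'fx': 456.42139284066343, 'fy': 456.42139284066343, 'cx': 255.08461110131074, 'cy': 186.84215876682478, 'D': array([0.0544009, 0.       , 0.       , 0.       , 0.       ]), 'R': array([[-0.01546699, -0.9998654 , -0.00547262],
       [-0.99179228,  0.0160364 , -0.12684995],
       [ 0.12692064,  0.00346572, -0.99190682]]), 't': array([  -9.08668567,  552.924081  , 1178.60915199])}
{'time': 0.1, 'joint_pos': array([-6.96375559e+01,  7.50966067e+00,  8.53238821e+01, -1.05500877e-03,
        8.72612662e+01, -4.89159890e+00]), 'qd': array([-0.00689388,  0.02045347, -0.23927543,  0.04552027,  0.00298364,
        0.03748303]), 'joint_efforts': array([ 1.42839766e-03, -5.70950961e+01, -5.01941586e+01, -1.18522171e-04,
        8.22674629e-03, -1.38829118e-04]), 'tool_pos': array([ 255.8340144 , -542.17444849,  230.35293436]), 'tcp_rot': array([-1.79905446e+02, -7.03455475e-03,  2.52540885e+01]), 'ft_force': array([-0.44682528, -0.14999299, -0.34360696]), 'wrist_torque': array([ 0.01953732, -0.01452107,  0.01080933]), 'grip_force': 0.0, 'finger_gap': 85.39832622694617} 18.700000000000003
```

View pics/scene0.png

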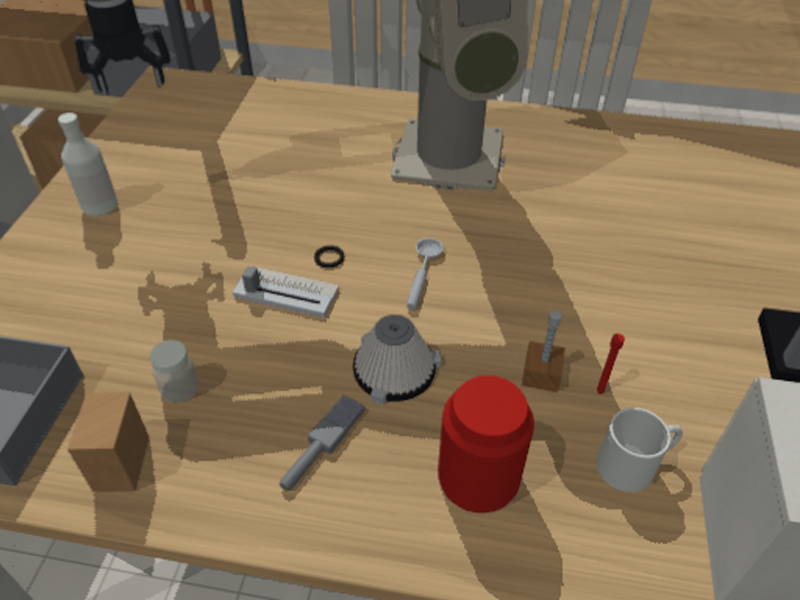

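View pics/top0.png

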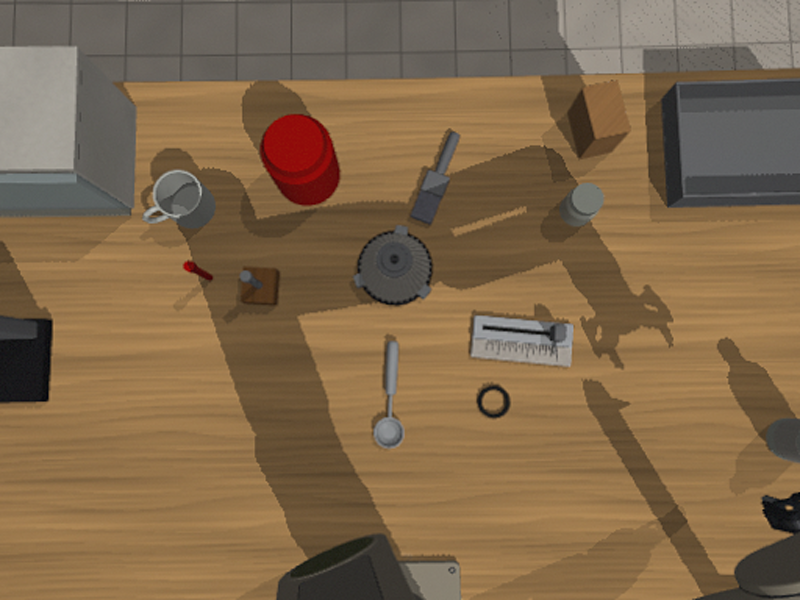

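```bash
python3 - <<'E'
import cv2,numpy as np
S=cv2.imread("scene_raw.png");T=cv2.imread("top_raw.png")
def c(im,x,y,w=80,h=60):return cv2.resize(im[y:y+h,x:x+w],(400,300),interpolation=cv2.INTER_CUBIC)
cv2.imwrite("pics/crop1.png",np.vstack([np.hstack([c(S,325,194),c(T,110,155)]),np.hstack([c(S,215,190),c(T,215,140)])]))
cv2.imwrite("pics/crop2.png",np.vstack([np.hstack([c(S,145,155),c(T,295,190)]),np.hstack([c(S,145,155),c(T,295,190)])])[:300])
E
```

```text
(no output)
```

View pics/crop1.png

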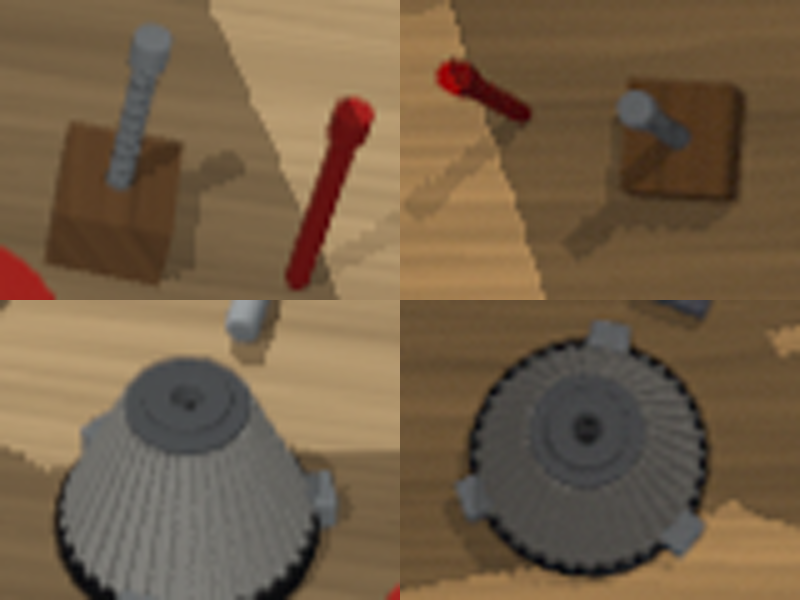

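View pics/crop2.png

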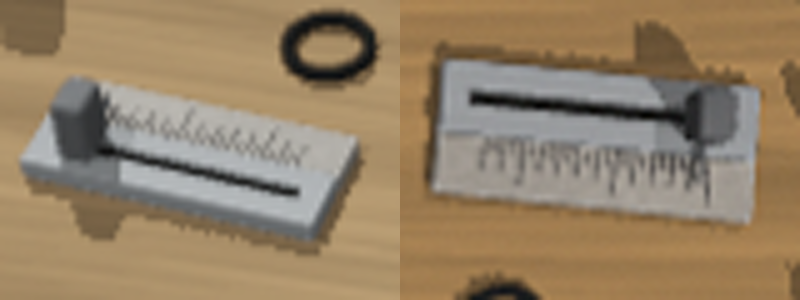

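Steel-rod candidates: bare steel rod in the brown stand (scene 553,318 / top 246,277) and red rod (scene 617,340 / top 190,267). The crop confirms the ringed bare steel one in the wooden block is meant. Bore mouth is at about scene raw (252,209), top raw (252,165.6). The marker stands near the zero tick, at the track's right end in the top view.

```bash
cat >h.py <<'E'
import numpy as np,cv2
from bench import r
C={n:r.camera_params(n) for n in("scene","top")}
def ray(n,p):
    c=C[n];K=np.array([[c['fx'],0,c['cx']],[0,c['fy'],c['cy']],[0,0,1]])
    u=cv2.undistortPoints(np.array([[p]],float),K,c['D'])[0,0]
    R=np.array(c['R']);return -R.T@c['t'],R.T@np.array([*u,1])
def atz(n,p,z):
    o,d=ray(n,p);return o+d*(z-o[2])/d[2]
def tri(a,b):
    o1,d1=ray("scene",a);o2,d2=ray("top",b)
    s=np.linalg.lstsq(np.c_[d1,-d2],o2-o1,rcond=None)[0]
    p,q=o1+d1*s[0],o2+d2*s[1];return (p+q)/2,np.linalg.norm(p-q)
def proj(n,X):
    c=C[n];K=np.array([[c['fx'],0,c['cx']],[0,c['fy'],c['cy']],[0,0,1]])
    return cv2.projectPoints(np.array([X],float),cv2.Rodrigues(np.array(c['R']))[0],np.array(c['t']),K,c['D'])[0].ravel()
E
python3 - <<'E'
from h import *
np.set_printoptions(precision=1,suppress=True)
def cr(p,o):return np.array(p)/5+o-0.4
def show(n,a,b,z):print(n,*tri(a,b),atz("scene",a,z),atz("top",b,z))
show("rodtop",cr((153,38),(325,194)),cr((236,109),(110,155)),140)
show("rod@z40",cr((119,184),(325,194)),cr((283,140),(110,155)),40)
show("mouth",cr((187,97),(215,190)),cr((187,130),(215,140)),100)
show("marktop",cr((80,88),(145,155)),cr((318,100),(295,190)),54.5)
for p in [(45,58),(360,88),(350,222),(33,192)]:print("corner",atz("top",cr(p,(295,190)),14))
print("scene corner",atz("scene",cr((358,137),(145,155)),14),atz("scene",cr((312,228),(145,155)),14),atz("scene",cr((24,160),(145,155)),14))
print("stand top",[atz("top",cr(p,(110,155)),40) for p in[(232,80),(333,85),(332,197),(225,188)]])
print("zero tick",atz("top",cr((309,190),(295,190)),14), "50?",atz("top",cr((215,185),(295,190)),14),"100?",atz("top",cr((119,178),(295,190)),14))
E
```

```text
rodtop [568.7 221.1 140. ] 1.4239179839392992 [568.5 221.8 140. ] [568.8 220.4 140. ]
rod@z40 [567.9 220.5  34.6] 3.874923230881101 [572.1 221.8  40. ] [567.2 217.4  40. ]
mouth [598.7 -10.6  99.5] 1.0744846823485688 [599.1  -9.9 100. ] [598.7 -11.1 100. ]
marktop [ 485.  -278.6   65.4] 5.889050106602015 [ 474.3 -280.7   54.5] [ 486.5 -284.    54.5]
corner [ 514.3 -147.7   14. ]
corner [ 495.6 -315.5   14. ]
corner [ 424.4 -306.8   14. ]
corner [ 442.6 -139.2   14. ]
scene corner [ 444.  -138.1   14. ] [ 514.6 -146.    14. ] [ 494.2 -311.6   14. ]
stand top [array([599.9, 244.7,  40. ]), array([596.3, 191.2,  40. ]), array([536.4, 191.3,  40. ]), array([542.1, 247.7,  40. ])]
zero tick [ 441.6 -286.    14. ] 50? [ 444.9 -236.2   14. ] 100? [ 449.4 -185.3   14. ]
```

```bash
python3 -m handwheel '[[0,0,0,7.96],[0,0,0,7.96],[0,0,0,7.96],[0,0,0,7.96],[0.012,-0.044,0,0],[0.012,-0.044,0,0],[0.012,-0.044,0,0],[0.012,-0.044,0,0],[0.012,-0.044,0,0],[0.012,-0.044,0,0]]' 0.04 30
python3 -m handwheel '[[0.012,-0.044,0,0],[0.012,-0.044,0,0],[0.012,-0.044,0,0],[0.012,-0.044,0,0],[0.012,-0.044,0,0],[0.012,-0.044,0,0],[0.012,-0.044,0,0],[0.012,-0.044,0,0],[0.012,-0.044,0,0],[0,0,0,0]]'
```

```text
time: 1.1
tool_pos: [357.9, -286.8, 230.9]
tcp_rot: [-180.0, 0.0, -6.6]
ft_force: [1.0, -0.0, 0.4]
finger_gap: 40.2
grip_force: 0.0
time: 2.1
tool_pos: [510.9, 97.1, 230.4]
tcp_rot: [-179.9, 0.1, -6.3]
ft_force: [-1.1, -0.7, -0.4]
finger_gap: 39.8
grip_force: 0.0
```

```bash
python3 -m handwheel '[[0.0144,-0.0432,0,0],[0.0144,-0.0432,0,0],[0.0144,-0.0432,0,0],[0,0,0.03,0],[0,0,0.03,0],[0,0,0.015,0],[0,0,0,0],[0,0,0,0]]'
python3 - <<'E'
from h import *
S=r.snapshot("scene");T=r.snapshot("top");print(r.sense()['tool_pos'])
def c(im,x,y,w=80,h=60):return cv2.resize(im[y:y+h,x:x+w,::-1],(400,300),interpolation=cv2.INTER_CUBIC)
cv2.imwrite("pics/c3.png",np.hstack([c(S,310,170),c(T,110,155)]))
E
```

```text
time: 2.9
tool_pos: [568.5, 215.6, 157.0]
tcp_rot: [-180.0, -0.0, -6.6]
ft_force: [0.2, 0.0, 0.4]
finger_gap: 40.3
grip_force: 0.0
[569.47685299 216.06698068 158.57811808]
```

View pics/c3.png

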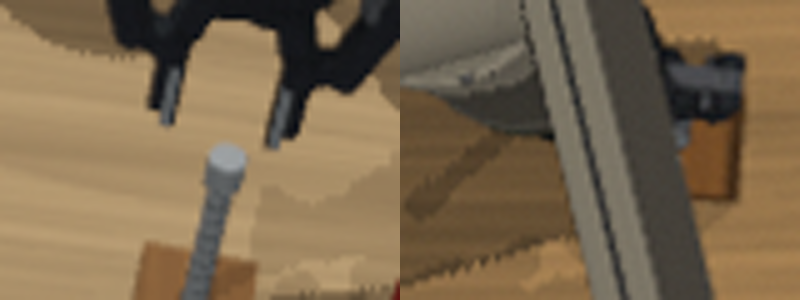

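Picture: fingers straddle the steel head (left crop: tips at 168,122 and 272,147, head at 227,160), and the red rod is not in the way.

```bash
python3 -m handwheel '[[-0.0005,-0.005,0,0],[0,0,0.02,0],[0,0,0.015,0],[0,0,0.0095,0],[0,0,0,0],[0,0,0,0],[0,0,0,0]]'
python3 -m handwheel '[[0,0,0,0],[0,0,0,0],[0,0,0,0],[0,0,0,0],[0,0,0,0],[0,0,0,0]]' 0 40
```

```text
time: 3.7
tool_pos: [569.0, 221.3, 112.7]
tcp_rot: [-180.0, -0.1, -6.6]
ft_force: [-0.3, 0.3, 0.2]
finger_gap: 39.7
grip_force: 0.0
time: 4.3
tool_pos: [568.9, 221.4, 112.7]
tcp_rot: [-180.0, -0.1, -6.6]
ft_force: [0.1, -0.0, 4.7]
finger_gap: 16.6
grip_force: 39.2
```

```bash
python3 -m handwheel '[[0,0,-0.01,0],[0,0,-0.02,0],[0,0,-0.025,0],[0,0,-0.03,0],[0,0,-0.03,0],[0,0,-0.01,0],[0,0,0,0],[0,0,0,0]]'
python3 -c "
from bench import r
s=r.sense();print(s['finger_gap'],s['grip_force'],s['ft_force'],s['tool_pos'])"
```

```text
time: 5.1
tool_pos: [567.7, 221.0, 235.1]
tcp_rot: [180.0, 0.1, -6.6]
ft_force: [-0.4, 0.1, -1.5]
finger_gap: 16.6
grip_force: 39.2
16.60161424931988 39.15460646152496 [-0.40182328  0.07722769 -1.53074011] [567.70473659 220.9933327  235.08874873]
```

```bash
python3 -m handwheel '[[0.0095,0.0378,0,0],[0.0095,0.0378,0,0],[0.0095,0.0378,0,0],[0.0095,0.0378,0,0],[0.0095,0.0378,0,0],[0.0095,0.0378,0,0],[0,0,0.02,0],[0,0,0,0],[0,0,0,0],[0,0,0,0]]'
python3 - <<'E'
from h import *
S=r.snapshot("scene");T=r.snapshot("top");print(r.sense()['tool_pos'],r.sense()['tool_pos'])
cv2.imwrite("s4.png",S[:,:,::-1]);cv2.imwrite("t4.png",T[:,:,::-1])
def c(im,x,y,w=80,h=60):return cv2.resize(im[y:y+h,x:x+w,::-1],(w*5,h*5),interpolation=cv2.INTER_CUBIC)
cv2.imwrite("pics/c4.png",np.hstack([c(S,215,130,80,120),c(T,215,100,80,120)]))
E
```

```text
time: 6.1
tool_pos: [598.7, -9.7, 216.6]
tcp_rot: [-180.0, 0.1, -6.5]
ft_force: [-0.1, -0.4, -1.0]
finger_gap: 16.6
grip_force: 39.3
[599.21695188  -9.74027807 217.39668746] [599.21695188  -9.74027807 217.39668746]
```

View pics/c4.png

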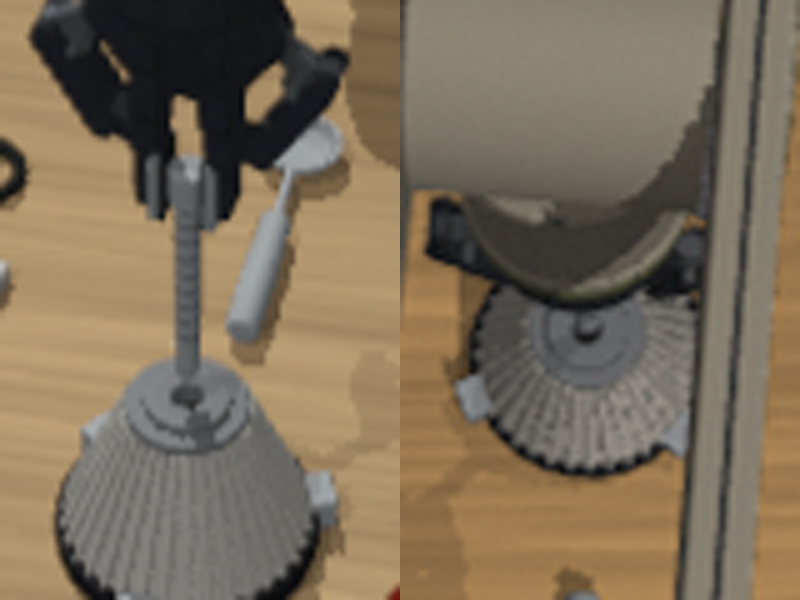

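Rod is held upright above the mouth: scene crop tip ≈(187,377), mouth ≈(187,397); the columns line up in both views. I'll check rows numerically.

```bash
python3 - <<'E'
from h import *
np.set_printoptions(precision=1,suppress=True)
for X in [(598.7,-10.6,100),(598.7,-10.6,114.5),(600.2,-10.6,114.5)]:
    print(X,(proj("scene",X)-[215,130]+.4)*5,(proj("top",X)-[215,100]+.4)*5)
T=cv2.imread("t4.png");S=cv2.imread("s4.png")
a=cv2.resize(S[195:225,232:272],(400,300),interpolation=cv2.INTER_CUBIC);b=cv2.resize(T[150:180,232:272],(400,300),interpolation=cv2.INTER_CUBIC)
cv2.imwrite("pics/c5.png",cv2.convertScaleAbs(np.hstack([a,b]),alpha=1.5))
E
```

```text
(598.7, -10.6, 100) [185.8 396.1] [186.  330.1]
(598.7, -10.6, 114.5) [185.8 375.2] [185.7 325.1]
(600.2, -10.6, 114.5) [185.2 377.6] [185.6 322.1]
```

View pics/c5.png

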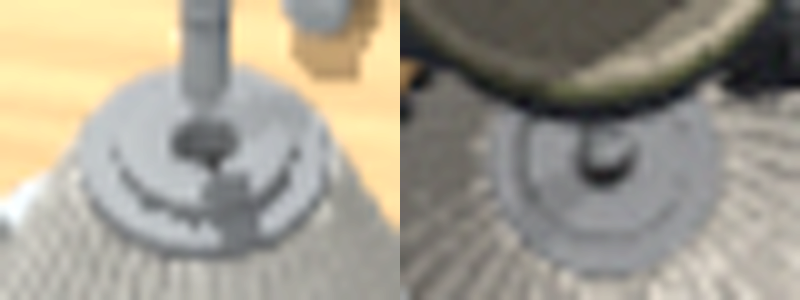

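```bash
python3 -m handwheel '[[0,0.0004,0.006,0],[0,0,0.005,0],[0,0,0.003,0],[0,0,0.003,0],[0,0,0.002,0],[0,0,0.002,0],[0,0,0.002,0],[0,0,0,0]]'
python3 -m handwheel '[[0,0,0.002,0],[0,0,0.002,0],[0,0,0.002,0],[0,0,0,0],[0,0,0,0]]'
```

```text
time: 7.0
tool_pos: [598.8, -11.0, 193.5]
tcp_rot: [-180.0, 0.0, -6.6]
ft_force: [0.3, -0.1, -2.4]
finger_gap: 16.7
grip_force: 39.3
time: 7.5
tool_pos: [598.9, -11.0, 187.7]
tcp_rot: [-180.0, 0.0, -6.6]
ft_force: [0.9, 1.5, -2.1]
finger_gap: 16.5
grip_force: 39.3
```

```bash
python3 -m handwheel '[[0,0,0.003,0],[0,0,0.003,0],[0,0,0.003,0],[0,0,0.003,0],[0,0,0,0]]'
python3 -m handwheel '[[0,0,0.003,0],[0,0,0.003,0],[0,0,0.003,0],[0,0,0.003,0],[0,0,0,0]]'
```

```text
time: 8.0
tool_pos: [598.5, -11.0, 174.9]
tcp_rot: [-180.0, 0.1, -6.6]
ft_force: [0.5, 1.5, -2.8]
finger_gap: 16.5
grip_force: 39.3
time: 8.5
tool_pos: [598.3, -11.0, 162.6]
tcp_rot: [-180.0, 0.1, -6.6]
ft_force: [1.4, 1.2, -3.2]
finger_gap: 16.4
grip_force: 39.2
```

```bash
python3 -m handwheel '[[0,0,0,0],[0,0,0.001,0],[0,0,0.001,0],[0,0,0.001,0]]' 0 20
python3 -m handwheel '[[0,0,0.001,0],[0,0,0.001,0]]'
python3 -m handwheel '[[0,0,0.001,0],[0,0,0.001,0]]'
```

```text
time: 8.9
tool_pos: [599.3, -11.1, 161.3]
tcp_rot: [-180.0, -0.0, -6.6]
ft_force: [-0.6, 1.1, 1.8]
finger_gap: 16.8
grip_force: 39.6
time: 9.1
tool_pos: [599.1, -11.1, 159.1]
tcp_rot: [-180.0, -0.0, -6.6]
ft_force: [0.6, 1.0, 2.8]
finger_gap: 16.6
grip_force: 39.7
time: 9.3
tool_pos: [599.0, -11.0, 156.9]
tcp_rot: [-180.0, -0.0, -6.6]
ft_force: [0.8, 0.2, 1.3]
finger_gap: 16.8
grip_force: 39.6
```

```bash
cat >chk.py <<'E'
import sys
from bench import r
s=r.sense();f=s['ft_force'];print("%.1f z=%.1f F=%.1f %.1f %.1f"%(s['time'],s['tool_pos'][2],*f))
sys.exit(f[2]>7.5 or abs(f[0])>8 or abs(f[1])>8)
E
d(){ "$@" >/dev/null && python3 chk.py; }
d python3 -m handwheel '[[0,0,0.0005,0]]' && d python3 -m handwheel '[[0,0,0.0005,0]]' && d python3 -m handwheel '[[0,0,0.0005,0]]' && d python3 -m handwheel '[[0,0,0.0005,0]]' && d python3 -m handwheel '[[0,0,0.0005,0]]' && d python3 -m handwheel '[[0,0,0.0005,0]]' && d python3 -m handwheel '[[0,0,0.0005,0]]' && d python3 -m handwheel '[[0,0,0.0005,0]]' && d python3 -m handwheel '[[0,0,0.0005,0]]' && d python3 -m handwheel '[[0,0,0.0005,0]]' && d python3 -m handwheel '[[0,0,0.0005,0]]' && d python3 -m handwheel '[[0,0,0.0005,0]]'
```

```text
9.4 z=156.2 F=-0.4 0.8 2.7False
```

```bash
sed -i 's/sys.exit(\(.*\))$/sys.exit(int(\1))/' chk.py
d(){ "$@" >/dev/null && python3 chk.py; }
d python3 -m handwheel '[[0,0,0.0005,0]]' && d python3 -m handwheel '[[0,0,0.0005,0]]' && d python3 -m handwheel '[[0,0,0.0005,0]]' && d python3 -m handwheel '[[0,0,0.0005,0]]' && d python3 -m handwheel '[[0,0,0.0005,0]]' && d python3 -m handwheel '[[0,0,0.0005,0]]' && d python3 -m handwheel '[[0,0,0.0005,0]]' && d python3 -m handwheel '[[0,0,0.0005,0]]' && d python3 -m handwheel '[[0,0,0.0005,0]]' && d python3 -m handwheel '[[0,0,0.0005,0]]' && d python3 -m handwheel '[[0,0,0.0005,0]]' && d python3 -m handwheel '[[0,0,0.0005,0]]'
```

```text
9.5 z=155.7 F=0.1 1.3 3.4
9.6 z=155.3 F=-0.5 0.2 1.8
9.7 z=154.7 F=-0.0 1.5 0.8
9.8 z=154.2 F=-0.6 1.9 0.3
9.9 z=153.7 F=-0.6 1.4 0.4
10.0 z=153.2 F=0.5 0.8 1.5
10.1 z=152.7 F=-0.3 1.1 0.6
10.2 z=152.2 F=-0.8 1.8 0.6
10.3 z=151.8 F=0.2 2.5 0.3
10.4 z=151.2 F=-0.8 1.3 0.5
10.5 z=150.7 F=0.5 2.1 1.5
10.6 z=150.2 F=-0.5 1.2 1.6
```

```bash

d(){ "$@" >/dev/null && python3 chk.py; }
d python3 -m handwheel '[[0,0,0.0006,0]]' && d python3 -m handwheel '[[0,0,0.0006,0]]' && d python3 -m handwheel '[[0,0,0.0006,0]]' && d python3 -m handwheel '[[0,0,0.0006,0]]' && d python3 -m handwheel '[[0,0,0.0006,0]]' && d python3 -m handwheel '[[0,0,0.0006,0]]' && d python3 -m handwheel '[[0,0,0.0006,0]]' && d python3 -m handwheel '[[0,0,0.0006,0]]' && d python3 -m handwheel '[[0,0,0.0006,0]]' && d python3 -m handwheel '[[0,0,0.0006,0]]' && d python3 -m handwheel '[[0,0,0.0006,0]]' && d python3 -m handwheel '[[0,0,0.0006,0]]' && d python3 -m handwheel '[[0,0,0.0006,0]]' && d python3 -m handwheel '[[0,0,0.0006,0]]' && d python3 -m handwheel '[[0,0,0.0006,0]]' && d python3 -m handwheel '[[0,0,0.0006,0]]' && d python3 -m handwheel '[[0,0,0.0006,0]]' && d python3 -m handwheel '[[0,0,0.0006,0]]' && d python3 -m handwheel '[[0,0,0.0006,0]]' && d python3 -m handwheel '[[0,0,0.0006,0]]'
```

```text
10.7 z=149.7 F=0.5 0.6 2.1
10.8 z=149.1 F=0.3 1.6 1.0
10.9 z=148.4 F=0.8 1.7 1.2
11.0 z=147.8 F=0.0 1.1 1.6
11.1 z=147.2 F=0.5 1.4 1.7
11.2 z=146.7 F=0.1 1.2 0.5
11.3 z=146.1 F=1.0 1.6 0.3
11.4 z=145.5 F=0.7 1.2 2.2
11.5 z=144.9 F=0.4 2.1 1.3
11.6 z=144.3 F=0.5 2.3 1.1
11.7 z=143.6 F=0.6 1.4 0.8
11.8 z=143.0 F=-0.7 1.9 0.9
11.9 z=142.4 F=0.5 0.5 1.0
12.0 z=142.1 F=0.3 1.7 5.5
12.1 z=142.1 F=0.1 1.2 8.0
```

Contact: z stays at 142.1 while the force climbs. One small press to confirm, then relax and release.

```bash

d(){ "$@" >/dev/null && python3 chk.py; }
d python3 -m handwheel '[[0,0,0.0004,0]]'; d python3 -m handwheel '[[0,0,-0.0004,0]]'; d python3 -m handwheel '[[0,0,-0.0005,0],[0,0,0,0]]';d python3 -m handwheel '[[0,0,0,0],[0,0,0,0],[0,0,0,0],[0,0,0,0],[0,0,0,0],[0,0,0,0]]' 0.04
d python3 -m handwheel '[[0,0,-0.01,0],[0,0,-0.02,0],[0,0,-0.03,0],[0,0,-0.04,0],[0,0,-0.02,0],[0,0,0,0]]'
```

```text
12.2 z=142.1 F=-1.7 1.9 8.5
12.3 z=142.1 F=0.5 1.2 3.5
12.5 z=142.1 F=0.7 2.2 5.1
13.1 z=141.7 F=0.7 -0.1 -0.5
13.7 z=267.7 F=1.1 0.5 0.1
```

```bash
python3 - <<'E'
from h import *
np.set_printoptions(precision=1,suppress=True)
S=r.snapshot("scene")[:,:,::-1].copy();cv2.imwrite("s6.png",S);T=cv2.imread("top_raw.png")
def c(im,x,y,w,h,k):return cv2.resize(im[y:y+h,x:x+w],(w*k,h*k),interpolation=cv2.INTER_CUBIC)
a=np.hstack([c(S,232,165,40,60,5),c(S,145,160,75,60,8)])if 0 else None
out=np.zeros((600,800,3),np.uint8)
out[:600,:300]=c(S,237,160,30,60,10)
out[:280,300:800]=c(S,148,165,62,35,8)[:280,:500][:, :496] if 0 else cv2.copyMakeBorder(c(S,148,165,62,35,8),0,0,0,4,cv2.BORDER_CONSTANT)
out[290:570,300:800]=cv2.copyMakeBorder(c(T,305,198,62,35,8),0,0,0,4,cv2.BORDER_CONSTANT)
cv2.imwrite("pics/c6.png",out)
for so in(60,65,70,75,80):print(so,(proj("scene",(598.7,-10.6,100+so))-[237,160]+.45)*10)
def cr(p,o):return np.array(p)/5+o-0.4
print([atz("top",cr(p,(295,190)),14) for p in[(72,97),(283,117)]],[atz("scene",cr(p,(145,155)),14) for p in[(105,150),(296,191)]])
E
```

```text
60 [152.3 314.4]
65 [152.3 298.9]
70 [152.3 283.2]
75 [152.3 267.5]
80 [152.3 251.6]
[array([ 493.1, -161.6,   14. ]), array([ 480.7, -273.9,   14. ])] [array([ 478.9, -271. ,   14. ]), array([ 489.9, -161.1,   14. ])]
```

View pics/c6.png

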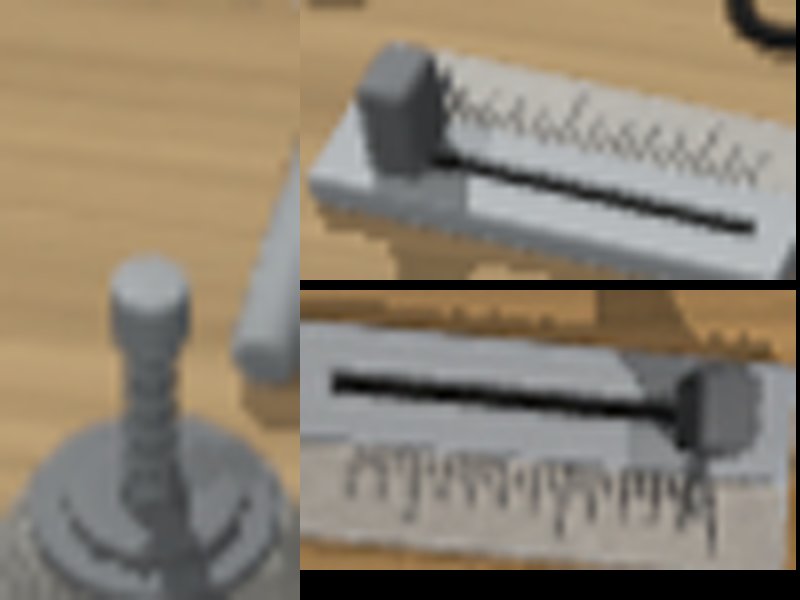

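Rod stands home: top face centre in crop ≈(151,283), which is about 70 mm out, and the force contact says about 69.5. Marker pointer sits at ~5 mm (top crop 698,500; long ticks for 0/50/100 at x≈714/561/408). Next is the marker at about (479,-284).

```bash
python3 -m handwheel '[[-0.0125,0.0409,0,0],[-0.0125,0.0409,0,0],[-0.0125,0.0409,0,0],[-0.0125,0.0409,0,0],[-0.0125,0.0409,0,0],[-0.0125,0.0409,0,0],[-0.0125,0.0409,0,0],[0,0,0.04,0],[0,0,0.04,0],[0,0,0.04,0]]' 0.05 20
python3 -m handwheel '[[0,0,0.04,0],[0,0,0.03,0],[0,0,0,0],[0,0,0,0]]'
python3 - <<'E'
from h import *
S=r.snapshot("scene");T=r.snapshot("top");print(r.sense()['tool_pos'])
def c(im,x,y,w,h,k):return cv2.resize(im[y:y+h,x:x+w,::-1],(w*k,h*k),interpolation=cv2.INTER_CUBIC)
cv2.imwrite("pics/c7.png",np.hstack([c(S,140,130,80,80,5),c(T,290,170,80,80,5)]))
E
```

```text
time: 14.75
tool_pos: [478.0, -285.5, 139.2]
tcp_rot: [-180.0, 0.1, -6.7]
ft_force: [0.2, -1.4, 0.2]
finger_gap: 49.7
grip_force: 0.0
time: 15.15
tool_pos: [478.4, -284.8, 71.1]
tcp_rot: [-179.9, 0.1, -6.6]
ft_force: [0.6, -0.8, 1.5]
finger_gap: 50.0
grip_force: 0.0
[ 480.31592839 -286.2274152    73.88513656]
```

View pics/c7.png

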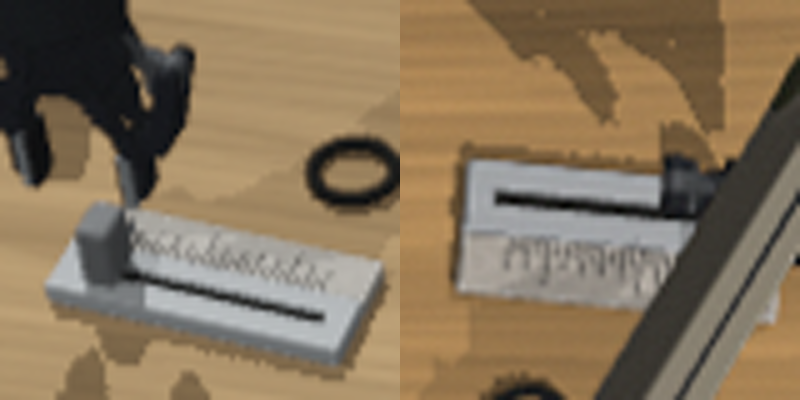

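```bash
python3 - <<'E'
from h import *
np.set_printoptions(precision=1,suppress=True)
q=lambda X:(proj("scene",X)-[140,130]+.4)*5
yh=np.array([.115,.993,0])
for z in(72,78):
  for k in(-25,0,25):print("tip",z,k,q(np.array([478.8,-285.2,z])+k*yh))
for c in[(478.8,-284.5),(478.8,-279.5)]:
  print("block top corners",c,[q(np.array([*c,54.5])+a*yh+b*np.array([.993,-.115,0])) for a,b in[(-10,-14),(10,-14),(10,14),(-10,14),(0,0)]])
E
```

```text
tip 72 -25 [ 46.  184.1]
tip 72 0 [ 89.3 193.7]
tip 72 25 [132.9 203.3]
tip 78 -25 [ 44.2 175.8]
tip 78 0 [ 87.6 185.3]
tip 78 25 [131.4 195. ]
block top corners (478.8, -284.5) [array([ 89.5, 196.8]), array([123.7, 204.4]), array([101.4, 239.3]), array([ 66.7, 231.5]), array([ 95.4, 217.9])]
block top corners (478.8, -279.5) [array([ 98.4, 198. ]), array([132.7, 205.6]), array([110.5, 240.5]), array([ 75.8, 232.7]), array([104.4, 219.1])]
```

```bash
python3 -m handwheel '[[0,-0.003,0.015,0],[0,0,0.015,0],[0,0,0.01,0],[0,0,0.008,0],[0,0,0,0],[0,0,0,0]]' 
python3 -m handwheel '[[0,0,0,0],[0,0,0,0],[0,0,0,0],[0,0,0,0],[0,0,0,0],[0,0,0,0]]' 0 20
```

```text
time: 15.85
tool_pos: [479.4, -282.4, 23.5]
tcp_rot: [-180.0, 0.0, -6.6]
ft_force: [0.3, 0.7, 0.1]
finger_gap: 49.9
grip_force: 0.0
time: 16.45
tool_pos: [480.0, -282.8, 24.5]
tcp_rot: [180.0, -0.1, -6.6]
ft_force: [-1.3, 0.6, 5.4]
finger_gap: 19.7
grip_force: 24.8
```

```bash
python3 -m handwheel '[[0,-0.01,0,0],[0,-0.012,0,0],[0,-0.014,0,0],[0,-0.014,0,0],[0,-0.01,0,0],[0,-0.002,0,0],[0,0,0,0],[0,0,0,0]]'
python3 -m handwheel '[[0,0,0,0],[0,0,0,0],[0,0,0,0],[0,0,0,0],[0,0,0,0]]' 0.05
python3 -m handwheel '[[0,0,-0.02,0],[0,0,-0.04,0],[0,0,-0.045,0],[0,0,-0.045,0],[0,0.04,-0.04,0],[0,0.045,0,0],[0,0.045,0,0],[0,0.045,0,0],[0,0.045,0,0],[0,0,0,0]]'
python3 - <<'E'
from h import *
S=r.snapshot("scene")[:,:,::-1];T=r.snapshot("top")[:,:,::-1];print(r.sense()['tool_pos'])
cv2.imwrite("s8.png",S);cv2.imwrite("t8.png",T)
def c(im,x,y,w,h,k):return cv2.resize(im[y:y+h,x:x+w],(w*k,h*k),interpolation=cv2.INTER_CUBIC)
cv2.imwrite("pics/c8.png",np.vstack([c(S,150,160,66,25,12),c(T,302,206,66,25,12)]))
E
```

```text
time: 17.25
tool_pos: [487.0, -220.2, 24.5]
tcp_rot: [-180.0, -0.0, -6.6]
ft_force: [-2.4, 1.5, 7.8]
finger_gap: 19.9
grip_force: 25.3
time: 17.75
tool_pos: [486.5, -220.8, 23.6]
tcp_rot: [-180.0, 0.0, -6.6]
ft_force: [0.1, -0.0, 1.6]
finger_gap: 49.9
grip_force: 0.0
time: 18.75
tool_pos: [459.8, -439.7, 208.0]
tcp_rot: [179.9, 0.1, -6.9]
ft_force: [0.1, -0.2, -0.1]
finger_gap: 49.8
grip_force: 0.0
[ 461.21149724 -435.62988247  208.28221365]
```

View pics/c8.png

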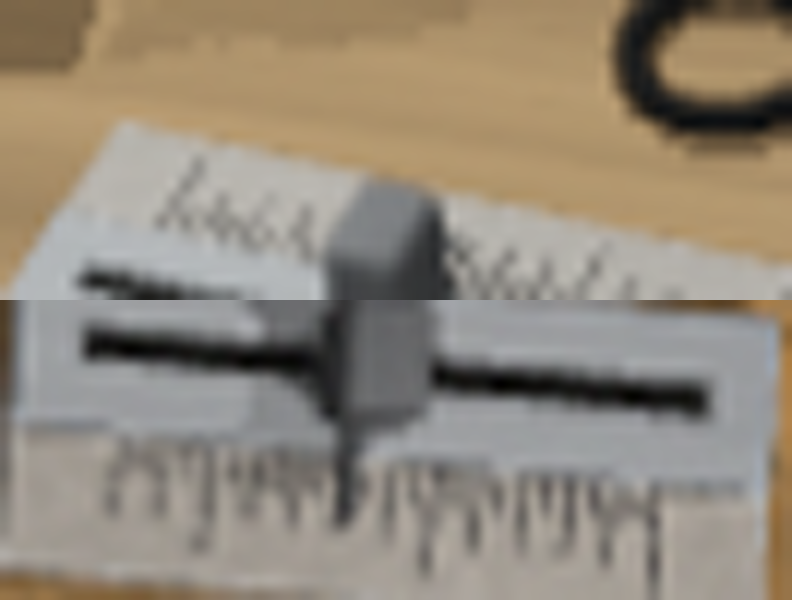

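```bash
python3 - <<'E'
from h import *
from scipy.signal import find_peaks
T=cv2.cvtColor(cv2.imread("t8.png"),cv2.COLOR_BGR2GRAY).astype(np.float32)
# track frame in z=14 plane; yaw from ticks
def raw(p):return np.array([p[0]/12+302-.46,(p[1]-300)/12+206-.46])
z0=atz("top",raw((655,520)),14);z100=atz("top",raw((206,480)),14)
yh=(z100-z0)/np.linalg.norm(z100-z0);xh=np.array([yh[1],-yh[0],0]);print(z0,z100,np.linalg.norm(z100-z0),np.degrees(np.arctan2(-yh[0],yh[1])))
s=np.arange(-10,112,.25)
for t0,t1 in((-14,-9),(-9,-5),(-5,0),(0,4)):
    acc=0
    for t in np.arange(t0,t1,.5):
        P=np.array([proj("top",z0+yh*a+xh*t) for a in s],np.float32)
        acc=acc+cv2.remap(T,P[None,:,0],P[None,:,1],cv2.INTER_CUBIC)[0]
    acc=-acc/len(np.arange(t0,t1,.5))
    k,pr=find_peaks(acc,prominence=5);print(t0,[(float(s[i]),int(q)) for i,q in zip(k,pr['prominences'])])
E
```

```text
[ 451.50231216 -285.67801299   14.        ] [ 461.79712747 -186.5356349    14.        ] 99.67544510257264 -5.928272830370276
-14 [(-0.25, 70), (10.75, 28), (21.0, 5), (29.25, 9), (39.5, 16), (50.25, 51), (59.0, 11), (79.75, 7), (99.5, 26)]
-9 [(0.0, 69), (10.5, 57), (19.0, 36), (29.25, 38), (39.75, 60), (50.25, 38), (58.75, 32), (69.25, 66), (80.0, 38), (90.0, 31), (98.75, 47), (109.5, 15)]
-5 [(0.25, 56), (10.5, 42), (19.0, 61), (24.0, 7), (29.5, 55), (34.75, 15), (40.25, 48), (50.0, 31), (58.75, 46), (69.0, 102), (74.5, 5), (80.25, 42), (89.25, 30), (99.0, 44), (109.75, 15)]
0 [(1.0, 22), (13.5, 51), (19.0, 58), (24.25, 43), (29.75, 39), (35.0, 45), (47.75, 18), (53.5, 28), (59.0, 37), (69.0, 89), (82.75, 10), (88.25, 42), (93.5, 16), (99.0, 28), (104.25, 9)]
```

The marker reads about 69.3 mm in the top view (pointer on the 69 to 70 position between the 0/50/100 ticks), against a stand-out of about 69.5 mm. The arm is clear, so I'm handing in.

```bash
python3 -c "
from bench import r
print(r.hand_in())"
```

```text
the job is handed in; nothing more can be done
None
```

I handed the job in at about 19 s: the rod stands bottomed in the bore with about 69.5 mm showing, pressed with at most about 10 N, and the marker is set to about 69.3 mm; nothing else was touched, and the hand-in returned no verdict.

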